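# Load the full cartridge magazine, return the spent one

## Robot

A 7-joint arm with a two-finger parallel gripper is mounted at the origin on the work surface. World frame = base frame: x ahead of the robot, y to its left, z up, the work surface at z = 0. Lengths are in m, angles in rad, forces in N, time in s.
With the tool pointing down it reaches from about 0.4 to 0.875 m from the base axis. Payload 19.3 kg.
Tool frame: the origin (TCP) lies midway between the tips of the shut fingers; the grasp point (between the pads) lies bot.grip_point_offset behind it (bot.grip_point_offset is the distance from the TCP to the grasp point, in m); z points along the fingers, y is the direction in which the jaws open and shut (so a half turn about z gives the same grasp; the last joint's range is limited). The gripper opens to 85 mm and grips with 20 to 120 N. Pads are 22 mm wide; open, the fingers measure 114 mm over their backs; the gripper's body (76 mm by 85 mm) begins 54 mm behind the grasp point. The pads swing forward as they close: fully open they stand 13 mm farther back than shut.
Start: joints at [-1.339, 0.521, -0.036, 1.599, 0.021, 1.021, -0.113], TCP at [0.186, 0.597, 0.231] pointing down, gripper open.
Joint ranges: [-2.91, 2.91], [-0.3, 2.13], [-1.5, 1.42], [0.17, 2.43], [-1.26, 4.41], [0.16, 1.93], [-2.52, 2.52]. Speed limits (rad/s): [1.89, 1.89, 2.39, 2.39, 3.01, 3.01, 3.01].

## Interface

Orientations are given as [roll, pitch, yaw] about the fixed x, y, z axes, in that order (R = Rz(yaw) Ry(pitch) Rx(roll)).
In Python, from workcell import bot gives the robot as it stands.
- The arm moves only by the tool servo_tool, never from a script. Its argument "rows" is a list that holds one entry, the list of rows, each a list of 6 numbers: the shift along the tool's x, y, z in cm, then the turn, a rotation vector about the tool's x, y, z in degrees. A call has 1 to 5 rows; each row shifts and turns the commanded pose from where the row before left it, along the tool's axes as they then stand; what a row does not reach is not made up. A row lasts 1/8 s, in which the tool goes at most 62.5 mm and 10.7 degrees, less where a joint would pass 70% of its speed; a pose out of reach is approached as far as the arm can. A call is refused whole if a number of a shift passes 6.25 or a number of a turn 10.7, either way. A call with a gripper value outside its range is refused whole. "grip" is the opening, from -1 (shut) to 1 (fully open), so that 0 is half open, set as the call begins (left out, the last holds). The fingers move at their own pace and stop on an object; "squeeze" is the grip in N (left out, the last holds). Time passes only in rows, so rows that do not move let the fingers close. It gives the time, the measured TCP pose, the force and the opening at its end, in the units of the state.
- bot.observe(): the state, without advancing time (a new reading comes with each control period).
- bot.grab_frame(name): name is "scene" or "side" or "wrist"; returns a dict with "image" (480x640x3 uint8, red, green, blue), "K" (3x3 intrinsics, pixels), "R" (3x3) and "t" (3): a world point X has camera coordinates R X + t; the wrist camera has in their place "mount" (4x4, takes a point from camera to tool coordinates, whose origin is the TCP and whose axes are the flange's). Camera axes: x right, y down, z forward; pixel columns grow to the right and rows downward; lengths in m; the calibration is good to about 2 mm. A picture is of the moment at which its call begins: read the wrist's pose just before it. There is no depth.
- bot.job_done(): hands the job in, once; it reports no verdict.
The state is a dict: "clock": time; "qpos": joint angles; "qd": joint speeds; "joint_efforts": joint torques, N m; "position": TCP position; "tool_rot": TCP orientation; "force": force on the tool from outside, world axes, zero at the start; "moment": the same for the moment, N m; "grip_width": finger opening in m.
Only numpy, scipy, OpenCV 4.12 (cv2) and the standard library are available. Lean on these libraries where they do the work, as an engineer would, in place of code of your own. Each camera call takes 0.05 s, during which the arm holds its last target.

## Task

The two sealed magazines look alike, but one is full of steel tips and one is spent: lift each just clear and feel its weight to tell which is which. Stand the full one in the pocket of the metal loading dock and press it gently down, carrier and all, until it is fully home; stand the spent one upright in the steel returns tray without dropping it. Let go of both and leave everything else on the counter as it is.

Things in the scene. Friction and masses are not known exactly. Their poses are not given: they have to be found in the camera images.
- mag_a_center (a point): Magazine: centre (half-way up) of one of the two sealed black plastic magazines, outwardly identical boxes 44 mm (own x) x 30 mm (own y) x 95 mm tall (own z up), standing on the counter. A full one (steel tips inside) weighs 290 to 390 g, a spent one about 100 g; one of the two is full, which one changes. Grip it across the 30 mm width, about 22 mm above this centre; half a turn about the vertical makes no difference.
- mag_b_center (a point): The other magazine: centre (half-way up) of one of the two sealed black plastic magazines, outwardly identical boxes 44 mm (own x) x 30 mm (own y) x 95 mm tall (own z up), standing on the counter. A full one (steel tips inside) weighs 290 to 390 g, a spent one about 100 g; one of the two is full, which one changes. Grip it across the 30 mm width, about 22 mm above this centre; half a turn about the vertical makes no difference.
- dock_mouth (a point): centre of the pocket's mouth in the aluminium loading dock, a fixed block 110 mm (x) x 96 mm (y) x 45 mm high; this point is level with its top, axes as the block's, z up. The pocket is 47 mm along x and 33 mm along y (1.5 mm of play all round a magazine), its edge chamfered 3 mm. Measured poses and the grip may be a few mm out: if the foot lands on the rim, feel about for the opening.
- carrier_top (a point): top face of the steel carrier plate (40 x 26 mm) which is the floor of the dock's pocket; axes as the dock's. It lies 14 to 20 mm below the mouth when raised (the height differs each time) and sinks 10 mm to a hard stop; it is stiff: about 8 N of push moves it, it stays where it is left and a magazine's weight alone does not sink it. More than 60 N between magazine and dock or carrier is too much.
- carrier (a joint): how far the carrier has been pressed down, m: 0 raised, 0.010 at its stop (fully home); it may start up to 0.002 down
- tray: steel returns tray, open box 140 mm (x) x 120 mm (y) x 30 mm high, walls and floor 4 mm thick, fixed; origin at the centre of its underside
- ink_1: black bottle, 34 mm across, 85 mm tall, bystander; origin under its centre
- ink_2: a second such bottle, bystander
- salve: amber glass jar with black cap, 52 mm across, 45 mm tall, bystander; origin under its centre
- tape: paper tape roll lying flat, 52 mm across, 18 mm high, bystander; origin under its centre
- rinse: steel cup, 60 mm across, 70 mm tall, bystander; origin under its centre
- driver: screwdriver lying on the counter, 150 mm long, bystander
- grip: upright steel machine grip, 25 mm across, 50 mm tall, bystander; origin under its centre

How it is judged:
On the way, in this order (a step that is already met when the one before it is completed fails the run):
1. a magazine is lifted clear of the counter (height (world z) of any of mag_a, mag_b above 0.006 m), for 0.2 s.
2. a magazine is pressed home in the dock (((horizontal distance between mag_a_center and dock_mouth below 0.005 m and z of mag_a_center in the frame of carrier_top below 0.0515 m and angle between mag_a_center's own z axis and vertical below 0.1 rad and value of joint carrier above 0.0085 m) or (horizontal distance between mag_b_center and dock_mouth below 0.005 m and z of mag_b_center in the frame of carrier_top below 0.0515 m and angle between mag_b_center's own z axis and vertical below 0.1 rad and value of joint carrier above 0.0085 m))), for 0.1 s.
At the end, for the whole second after the job is handed in: Full magazine (by weight) upright within 0.1 rad in the dock pocket, within 5 mm of its centre and 4 mm of the carrier, carrier pressed at least 8.5 of 10 mm; spent one upright within 0.1 rad on the tray floor, inside its walls; both at rest (((horizontal distance between mag_a_center and dock_mouth below 0.005 m and z of mag_a_center in the frame of carrier_top below 0.0515 m and angle between each of mag_a_center, mag_b_center's own z axis and vertical below 0.1 rad and value of joint carrier above 0.0085 m and contact force between mag_a and carrier above 2 N and x of mag_b_center in the frame of tray between -0.056 and 0.056 m and y of mag_b_center in the frame of tray between -0.046 and 0.046 m and z of mag_b_center in the frame of tray below 0.058 m and linear speed of each of mag_a, mag_b below 0.02 m/s) or (horizontal distance between mag_b_center and dock_mouth below 0.005 m and z of mag_b_center in the frame of carrier_top below 0.0515 m and angle between each of mag_b_center, mag_a_center's own z axis and vertical below 0.1 rad and value of joint carrier above 0.0085 m and contact force between mag_b and carrier above 2 N and x of mag_a_center in the frame of tray between -0.056 and 0.056 m and y of mag_a_center in the frame of tray between -0.046 and 0.046 m and z of mag_a_center in the frame of tray below 0.058 m and linear speed of each of mag_a, mag_b below 0.02 m/s))); the robot touches nothing.
It fails at once if a magazine is forced with more than 60 N against the dock or carrier (contact force between any of mag_a, mag_b and dock above 60 N or contact force between any of mag_a, mag_b and carrier above 60 N).
It fails at once if a magazine is let go more than 15 mm above the tray's floor ((z of mag_a_center in the frame of tray above 0.0665 m and horizontal distance between mag_a_center and tray below 0.07 m and contact force between mag_a and the fingers below 0.02 N) or (z of mag_b_center in the frame of tray above 0.0665 m and horizontal distance between mag_b_center and tray below 0.07 m and contact force between mag_b and the fingers below 0.02 N)).
It fails at once if a magazine is driven into the tray with more than 80 N (contact force between any of mag_a, mag_b and tray above 80 N).
It fails at once if a bystander is shifted more than 30 mm (distance of any of ink_1, ink_2, salve, tape, rinse, driver, grip from where it was at the start of the episode above 0.03 m).
It fails at once if a standing bystander is tipped over (angle between any of ink_1, ink_2, salve, tape, rinse, grip's own z axis and vertical above 0.5 rad).
It also fails if it takes over 64 s, if anything falls off the work surface, if the arm or the gripper's body presses on something with over 40 N, if the wrist force passes 120 N, or if a joint passes its speed limit or range.

## Working session

There is one attempt and no reset: what is moved stays moved. The work goes in short steps, Python scripts to look and compute and a tool call to move; the robot and the scene stay as the last step left them, time stands still between calls to the robot, and variables do not carry over. Pictures are saved under pics/ and viewed, and the job is handed in when it is done.

Besides the shell and the picture viewer there is one more tool, called after "Request:" by a JSON object that holds its "method" and its "body", one argument or row to a line. servo_tool: Moves the arm, as the interface text tells. Its arguments: {"type":"object","properties":{"rows":{"type":"array"},"grip":{"type":"number"},"squeeze":{"type":"number"}},"required":["rows"]}

```bash
mkdir -p pics; cat > h.py <<'E'
from workcell import bot
import numpy as np, cv2
from scipy.spatial.transform import Rotation as Ro
def snap(n,f):
    d=bot.grab_frame(n); cv2.imwrite('pics/'+f,cv2.cvtColor(d['image'],cv2.COLOR_RGB2BGR)); 
    np.savez('pics/'+f+'.npz',**{k:np.array(v) for k,v in d.items()}); return d
def ray(d,u,v,z):
    K,R,t=d['K'],d['R'],d['t']; c=-R.T@t; r=R.T@np.linalg.inv(K)@np.array([u,v,1]); return c+r*(z-c[2])/r[2]
def proj(d,X):
    p=d['K']@(d['R']@np.array(X)+d['t']); return p[:2]/p[2]
E
python3 - <<'E'
from h import *
o=bot.observe();print({k:np.round(v,3) for k,v in o.items()},bot.grip_point_offset)
for n in('scene','side','wrist'):
    d=snap(n,n+'0.png')
    if 'R' in d: print(n,-d['R'].T@d['t'])
    else: print(d['mount'])
E
```

```text
{'clock': np.float64(0.0), 'qpos': array([-1.339,  0.522, -0.036,  1.6  ,  0.021,  1.021, -0.113]), 'qd': array([-0.   ,  0.   , -0.001, -0.002, -0.   , -0.   , -0.001]), 'joint_efforts': array([ 1.0000e-03, -9.2712e+01,  1.9800e+00, -3.6994e+01,  1.8000e-02,
        8.0000e-03, -0.0000e+00]), 'position': array([0.186, 0.596, 0.231]), 'tool_rot': array([-3.14,  0.  ,  2.84]), 'force': array([ 0.189,  0.421, -0.214]), 'moment': array([ 0.003,  0.012, -0.015]), 'grip_width': np.float64(0.086)} 0.0187
scene [ 1.1450073  -0.51191554  0.78393359]
side [ 0.41048535 -0.88080194  0.76730791]
[[ 5.93277051e-04 -9.49044327e-01 -3.15142053e-01  8.10097304e-02]
 [ 9.99999821e-01  5.86587895e-04  1.16071566e-04 -4.18359077e-04]
 [ 7.47014522e-05 -3.15142066e-01  9.49044505e-01 -1.42337223e-01]
 [ 0.00000000e+00  0.00000000e+00  0.00000000e+00  1.00000000e+00]]
```

View pics/scene0.png

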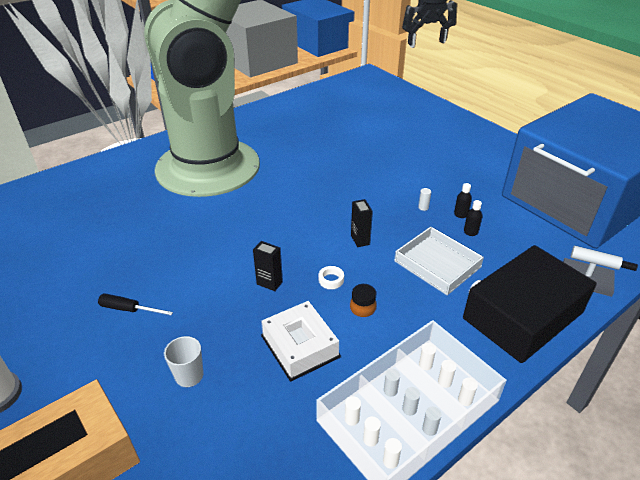

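View pics/side0.png

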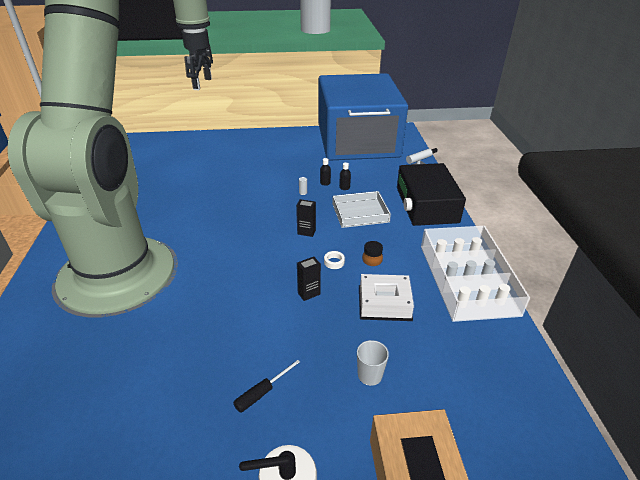

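View pics/wrist0.png

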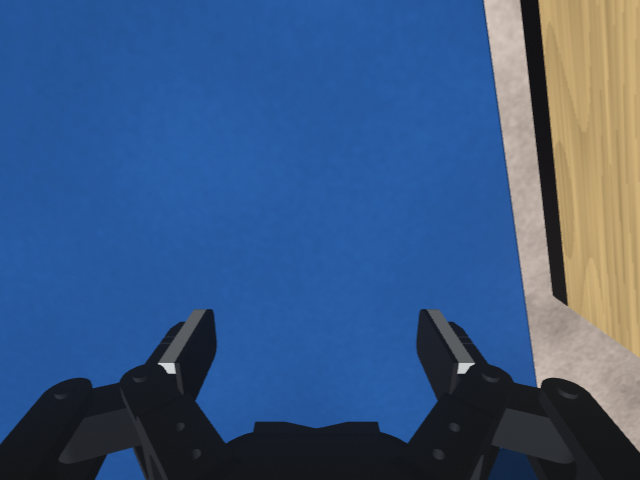

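The scene and side views show two magazines (scene about (267,265) and (361,222)), the dock (300,338) and the tray (438,260). I'll enlarge these.

```bash
python3 - <<'E'
import cv2
def c(f,o,x,y,w,h,s):
    cv2.imwrite('pics/'+o,cv2.resize(cv2.imread('pics/'+f)[y:y+h,x:x+w],None,fx=s,fy=s,interpolation=cv2.INTER_CUBIC))
c('scene0.png','s_a.png',240,190,160,120,5)
c('scene0.png','s_b.png',250,290,100,90,6)
c('scene0.png','s_c.png',390,220,100,80,7)
c('side0.png','d_a.png',290,190,130,110,5)
c('side0.png','d_b.png',350,260,75,65,8)
E
```

```text
(no output)
```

View pics/s_a.png

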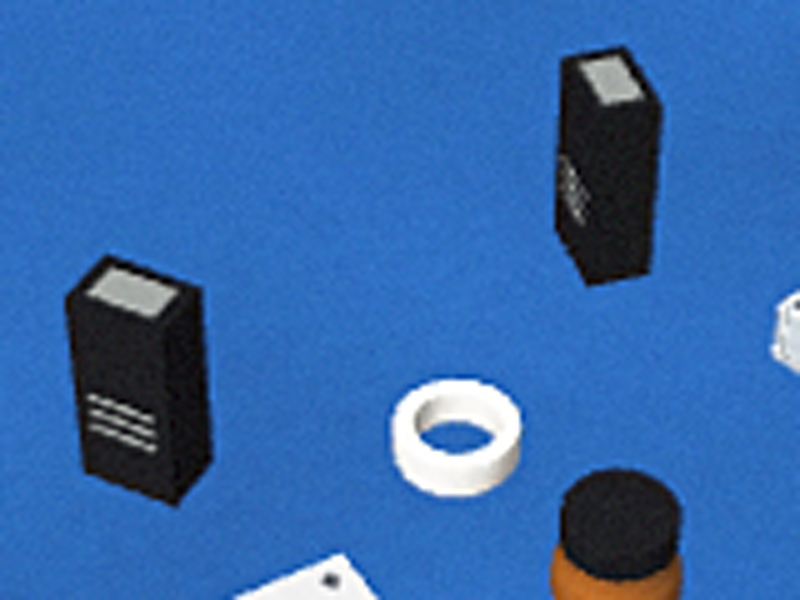

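View pics/s_b.png

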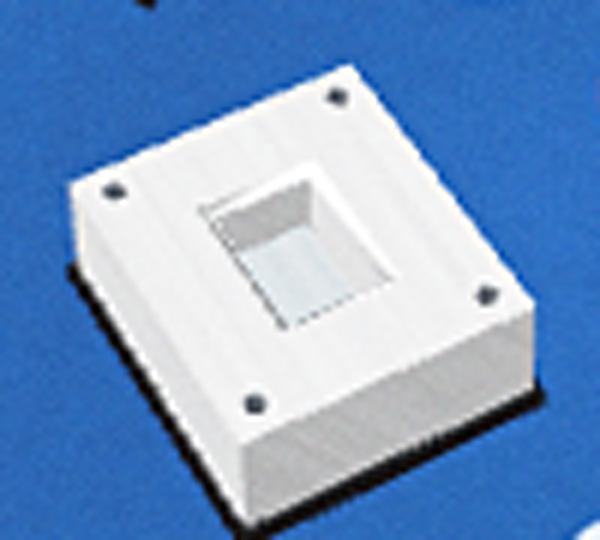

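View pics/s_c.png

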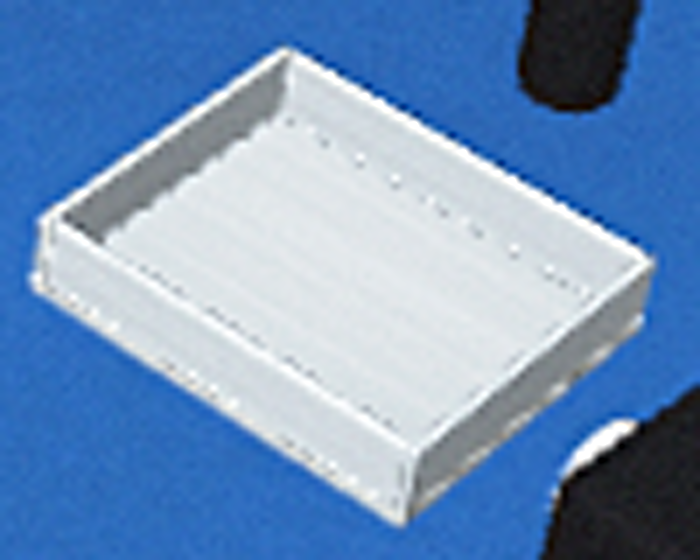

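View pics/d_a.png

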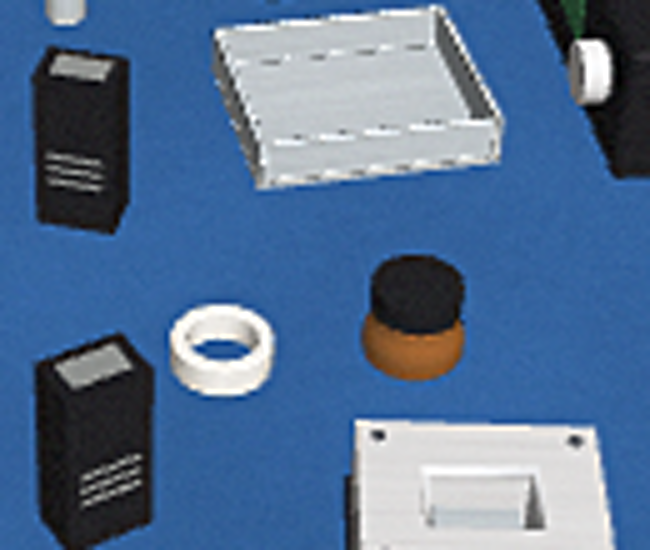

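View pics/d_b.png

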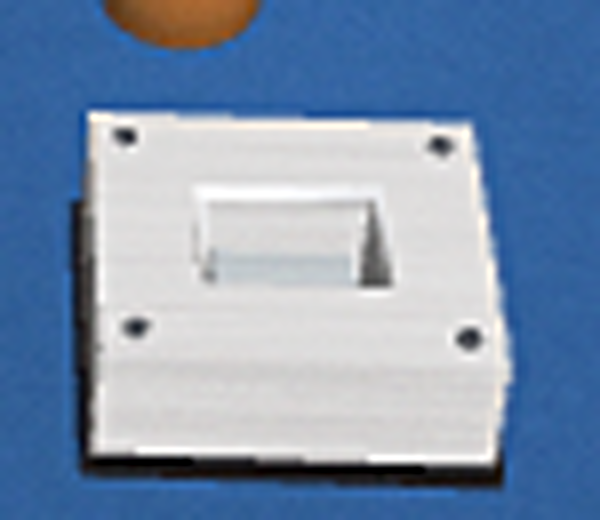

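```bash
cat > m.py <<'E'
from h import *
from scipy.optimize import least_squares
S=dict(np.load('pics/scene0.png.npz')); D=dict(np.load('pics/side0.png.npz'))
def full(pts,off,s): return [np.array([off[0]+(p[0]+.5)/s-.5,off[1]+(p[1]+.5)/s-.5]) for p in pts]
def fit(name,obs,L,W,x0):
    # obs: (cam, pixel list, corner idx list, z)
    def res(p,split=False):
        r=[]
        c,s=np.cos(p[2]),np.sin(p[2])
        for cam,px,idx,z in obs:
            for q,i in zip(px,idx):
                a,b=[(1,1),(-1,1),(-1,-1),(1,-1)][i]; a*=L/2;b*=W/2
                r.append(proj(cam,[p[0]+c*a-s*b,p[1]+s*a+c*b,z])-q)
        return np.ravel(r)
    best=None
    for y in np.arange(4)*np.pi/2+x0[2]:
        f=least_squares(res,[x0[0],x0[1],y],loss='soft_l1')
        if best is None or f.cost<best.cost: best=f
    print(name,np.round(best.x,4),'yaw deg',np.degrees(best.x[2])%180,'maxres',np.round(res(best.x).reshape(-1,2),1).tolist())
    return best.x
E
python3 - <<'E'
from m import *
a=full([(66,297),(108,254),(203,290),(160,335),(85,472),(178,506),(211,464)],(240,190),5)
b=full([(561,60),(624,47),(661,103),(556,232),(590,285),(650,272)],(240,190),5)
da=full([(36,365),(122,333),(154,374),(72,412)],(290,190),5)
db=full([(50,47),(130,58),(122,92),(38,220),(115,233),(128,195)],(290,190),5)
for n,pts,z in(('a',a[:4],.095),('b',b[:3],.095),('abot',a[4:],0),('bbot',b[3:],0)): 
    print(n,[np.round(ray(S,*p,z)[:2],3).tolist() for p in pts])
for n,pts,z in(('a',da,.095),('b',db[:3],.095),('bbot',db[3:],0)): 
    print(n,[np.round(ray(D,*p,z)[:2],3).tolist() for p in pts])
dk=full([(70,185),(350,65),(535,303),(240,440)],(250,290),6)
mo=full([(200,207),(315,163),(395,280),(285,328)],(250,290),6)
ddk=full([(90,112),(472,124)],(350,260),8);dmo=full([(195,188),(378,188),(392,286),(197,283)],(350,260),8)
for n,c,pts in(('dock',S,dk),('mouth',S,mo),('dock',D,ddk),('mouth',D,dmo)):print(n,[np.round(ray(c,*p,.045)[:2],3).tolist() for p in pts])
tr=full([(287,48),(653,263),(413,455),(45,222)],(390,220),7); dtr=full([(214,28),(437,7),(502,122),(258,143)],(290,190),5)
for n,c,pts in(('tray',S,tr),('tray',D,dtr)):print(n,[np.round(ray(c,*p,.03)[:2],3).tolist() for p in pts])
E
```

```text
a [[0.453, -0.138], [0.442, -0.112], [0.482, -0.095], [0.493, -0.122]]
b [[0.454, 0.111], [0.464, 0.138], [0.503, 0.124]]
abot [[0.453, -0.139], [0.492, -0.12], [0.481, -0.096]]
bbot [[0.456, 0.11], [0.493, 0.099], [0.503, 0.125]]
a [[0.439, -0.116], [0.479, -0.098], [0.491, -0.126], [0.453, -0.148]]
b [[0.462, 0.136], [0.503, 0.122], [0.496, 0.091]]
bbot [[0.452, 0.111], [0.492, 0.096], [0.502, 0.129]]
dock [[0.575, -0.203], [0.588, -0.109], [0.695, -0.123], [0.682, -0.217]]
mouth [[0.606, -0.178], [0.613, -0.141], [0.664, -0.149], [0.658, -0.185]]
dock [[0.586, -0.11], [0.694, -0.125]]
mouth [[0.61, -0.144], [0.662, -0.149], [0.657, -0.187], [0.604, -0.181]]
tray [[0.567, 0.247], [0.704, 0.259], [0.714, 0.142], [0.579, 0.129]]
tray [[0.563, 0.246], [0.697, 0.257], [0.71, 0.138], [0.573, 0.13]]
```

```bash
python3 - <<'E'
from m import *
A=[(S,full([(66,297),(108,254),(203,290),(160,335)],(240,190),5),[2,1,0,3],.095),(S,full([(85,472),(178,506),(211,464)],(240,190),5),[2,3,0],0.),
(D,full([(36,365),(122,333),(154,374)],(290,190),5),[1,0,3],.095)]
fit('A',A,.044,.030,[.467,-.117,.42])
B=[(S,full([(561,60),(624,47),(661,103)],(240,190),5),[2,1,0],.095),(S,full([(556,232),(590,285),(650,272)],(240,190),5),[2,3,0],0.),
(D,full([(50,47),(130,58),(122,92)],(290,190),5),[1,0,3],.095),(D,full([(38,220),(115,233),(128,195)],(290,190),5),[2,3,0],0.)]
fit('B',B,.044,.030,[.478,.117,-.3])
dk=full([(70,185),(350,65),(535,303),(240,440)],(250,290),6)
mo=full([(200,207),(315,163),(395,280),(285,328)],(250,290),6)
ddk=full([(90,112),(472,124)],(350,260),8);dmo=full([(195,188),(378,188),(392,286),(197,283)],(350,260),8)
fit('dock',[(S,dk,[2,1,0,3],.045),(D,ddk,[1,0],.045)],.110,.096,[.635,-.163,-.13])
fit('mouth',[(S,mo,[2,1,0,3],.045),(D,dmo,[1,0,3,2],.045)],.053,.039,[.635,-.163,-.13])
tr=full([(287,48),(653,263),(413,455),(45,222)],(390,220),7); dtr=full([(214,28),(437,7),(502,122),(258,143)],(290,190),5)
fit('tray',[(S,tr,[1,0,3,2],.03),(D,dtr,[1,0,3,2],.03)],.140,.120,[.64,.194,.08])
print('tape',ray(S,240+457/5,190+437/5,.009),'salve',ray(S,240+620/5,190+515/5,.045),'grip',ray(S,425,190,.05),'ink',ray(S,466,186,.085),ray(S,477,203,.085),'cup',ray(S,183,345,.07))
E
```

```text
A [ 0.4665 -0.1169  0.4114] yaw deg 23.57322086422488 maxres [[-0.7, 0.1], [-0.4, -0.3], [-0.3, -0.4], [-0.0, -0.2], [-0.5, -0.0], [-0.7, 0.6], [0.5, -0.4], [0.3, -1.2], [0.6, -1.0], [0.8, -1.4]]
B [ 0.4781  0.1178 -0.3283] yaw deg 161.1913566761637 maxres [[-0.5, -0.4], [-0.2, -0.5], [0.5, 0.0], [-1.0, -0.9], [-0.4, 0.7], [0.1, 0.3], [0.1, -0.7], [0.3, -0.7], [-0.8, -1.2], [0.3, 0.0], [0.7, -0.2], [0.7, 0.9]]
dock [ 0.6347 -0.1632  6.1496] yaw deg 172.34762826873003 maxres [[-0.4, -0.4], [-0.3, -0.5], [-0.0, 0.1], [0.0, 0.7], [0.1, -0.6], [0.3, -0.6]]
mouth [ 0.6343 -0.1634  6.1338] yaw deg 171.44162099334977 maxres [[-0.7, -0.1], [-0.4, -1.0], [0.5, -0.5], [-1.1, 0.4], [0.0, -1.2], [0.8, -0.2], [0.4, -0.1], [0.5, -0.7]]
tray [0.6389 0.1947 0.0865] yaw deg 4.9558769985138 maxres [[-0.5, -0.8], [0.4, -0.5], [-0.3, 0.3], [-1.6, -1.1], [0.2, -0.5], [1.8, -0.8], [1.0, -0.7], [0.4, 0.2]]
tape [ 0.53937621 -0.0128858   0.009     ] salve [ 0.63821166 -0.01388897  0.045     ] grip [0.48029602 0.31643684 0.05      ] ink [0.55835714 0.36166398 0.085     ] [0.6155702 0.3307764 0.085    ] cup [ 0.55898628 -0.3444279   0.07      ]
```

```bash
cat > p.py <<'E'
import sys
from h import *
# usage: p.py x y z yawdeg
o=bot.observe(); R=Ro.from_euler('xyz',o['tool_rot'])
x=np.array(list(map(float,sys.argv[1:4]))); T=Ro.from_euler('xyz',[180,0,float(sys.argv[4])],degrees=True)
print('clk',round(float(o['clock']),2),'pos',np.round(o['position'],4),'rot',np.round(np.degrees(o['tool_rot']),2),'w',round(float(o['grip_width']),4),'F',np.round(o['force'],2),'q',np.round(o['qpos'],2))
# after turning first (frame T) and before (frame R)
d=x-o['position']
print('shift(cm) cur frame',np.round(R.inv().apply(d)*100,2),'after-turn frame',np.round(T.inv().apply(d)*100,2),'turn deg',np.round((R.inv()*T).as_rotvec(degrees=True),2))
E
python3 p.py 0.478 0.118 0.2 161.2
```

```text
clk 0.15 pos [0.1857 0.5965 0.2309] rot [-179.95    0.    162.71] w 0.0852 F [-0.27  0.27  0.65] q [-1.34  0.52 -0.04  1.6   0.02  1.02 -0.11]
shift(cm) cur frame [-42.13 -37.     3.12] after-turn frame [-43.09 -35.88   3.09] turn deg [-0.05  0.    1.51]
```

Request:
{"method": "servo_tool", "body": {
  "rows": [
    [[-4.2,-3.5,0.3,0,0,1.5],[-4.3,-3.6,0.3,0,0,0],[-4.3,-3.6,0.3,0,0,0],[-4.3,-3.6,0.3,0,0,0],[-4.3,-3.6,0.3,0,0,0]]
  ],
  "grip": 1
}}

```text
clock: 0.78
position: [0.3326, 0.3574, 0.2162]
tool_rot: [3.142, 0.0, 2.814]
force: [0.5, 0.3, -0.0]
grip_width: 0.0856
```

Request:
{"method": "servo_tool", "body": {
  "rows": [
    [[-4.3,-3.6,0.3,0,0,0],[-4.3,-3.6,0.3,0,0,0],[-4.3,-3.6,0.3,0,0,0],[-4.3,-3.6,0.3,0,0,0],[-4.3,-3.6,0.3,0,0,0]]
  ]
}}

```text
clock: 1.4
position: [0.4782, 0.1178, 0.2012]
tool_rot: [3.141, 0.0, 2.814]
force: [0.7, 0.3, -0.1]
grip_width: 0.085
```

```bash
python3 p.py 0.478 0.118 0.2 161.2
```

```text
clk 1.4 pos [0.4782 0.1178 0.2012] rot [179.99   0.   161.22] w 0.085 F [ 0.66  0.28 -0.11] q [-0.46  0.35  0.12  1.98 -0.06  0.81  0.94]
shift(cm) cur frame [0.02 0.01 0.12] after-turn frame [0.02 0.01 0.12] turn deg [0.01 0.   0.02]
```

```bash
cat > w.py <<'E'
import sys
from h import *
o=bot.observe(); d=bot.grab_frame('wrist'); f=sys.argv[1]
cv2.imwrite('pics/'+f,cv2.cvtColor(d['image'],cv2.COLOR_RGB2BGR))
M=d['mount']; Rt=Ro.from_euler('xyz',o['tool_rot']).as_matrix()
Rc=Rt@M[:3,:3]; c=Rt@M[:3,3]+o['position']
np.savez('pics/'+f+'.npz',K=d['K'],R=Rc.T,t=-Rc.T@c)
print(c,d['K'][0,0])
E
python3 w.py w1.png
```

```text
[0.40133351 0.14345266 0.34357789] 351.0547973838693
```

View pics/w1.png

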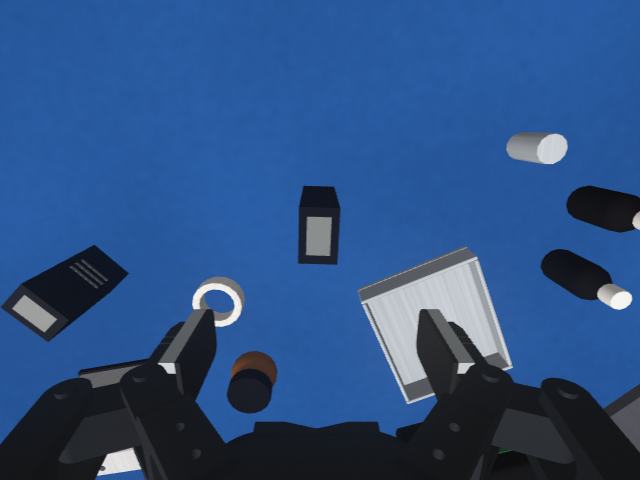

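Magazine B lies between the jaws, with its top face at about (299..339, 208..264) and square to the tool. I'll check the position.

```bash
python3 - <<'E'
from h import *
d=dict(np.load('pics/w1.png.npz'))
P=[ray(d,*p,.095)[:2] for p in [(299,208),(340,208),(337,264),(298.5,263)]]
print(np.round(P,4),np.mean(P,0)); e=(P[2]-P[1]+P[3]-P[0]);print(np.degrees(np.arctan2(e[1],e[0])))
E
python3 p.py 0.477 0.118 0.051 161.2
```

```text
[[0.4507 0.1137]
 [0.4602 0.1417]
 [0.501  0.1265]
 [0.4908 0.099 ]] [0.4756957  0.12022943]
-20.333980560107104
clk 1.45 pos [0.4811 0.1109 0.2011] rot [-1.7988e+02  1.3000e-01  1.6084e+02] w 0.0853 F [  0.89 -12.57  -1.73] q [-0.45  0.36  0.12  1.98 -0.06  0.81  0.94]
shift(cm) cur frame [ 0.65  0.56 15.01] after-turn frame [ 0.61  0.54 15.01] turn deg [-0.12  0.13 -0.36]
```

Request:
{"method": "servo_tool", "body": {
  "rows": [
    [[0,0,0,0,0,0],[0,0,0,0,0,0]]
  ]
}}

```text
clock: 1.7
position: [0.4771, 0.1202, 0.2012]
tool_rot: [3.141, -0.0, 2.815]
force: [-0.2, 0.4, 0.7]
grip_width: 0.0855
```

```bash
python3 p.py 0.477 0.118 0.051 161.0;python3 w.py w2.png; python3 - <<'E'
import cv2
cv2.imwrite('pics/w2c.png',cv2.resize(cv2.imread('pics/w2.png')[170:290,260:380],None,fx=5,fy=5,interpolation=cv2.INTER_CUBIC))
E
```

```text
clk 1.7 pos [0.4771 0.1202 0.2012] rot [ 1.7999e+02 -2.0000e-02  1.6126e+02] w 0.0855 F [-0.21  0.41  0.72] q [-0.46  0.35  0.12  1.98 -0.06  0.81  0.93]
shift(cm) cur frame [-0.07 -0.22 15.02] after-turn frame [-0.07 -0.21 15.02] turn deg [ 0.01 -0.02  0.26]
[0.40027771 0.14581763 0.34359266] 351.0547973838693
```

View pics/w2c.png

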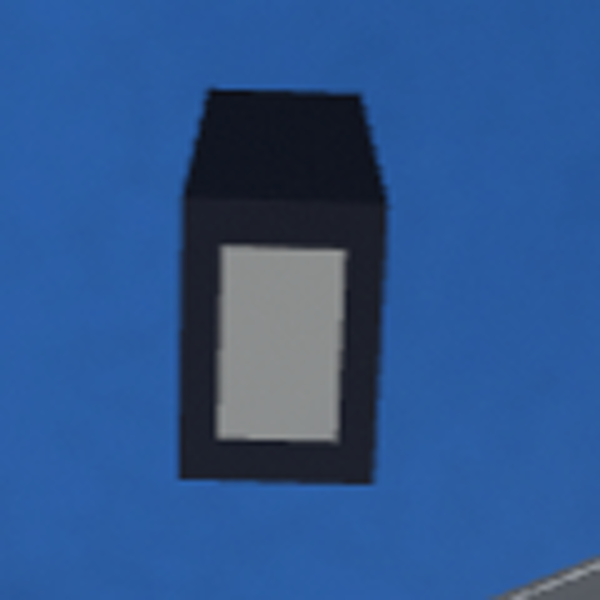

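```bash
python3 - <<'E'
from m import *
d=dict(np.load('pics/w2.png.npz'))
px=full([(185,197),(387,200),(374,485),(179,480)],(260,170),5)
P=[ray(d,*p,.095)[:2] for p in px]
print(np.round(P,4),np.mean(P,0)); e=(P[2]-P[1]+P[3]-P[0]);print(np.degrees(np.arctan2(e[1],e[0])))
fit('B',[(d,px,[2,1,0,3],.095)],.044,.030,[.478,.118,-.33])
E
python3 p.py 0.477 0.118 0.051 160.5
```

```text
[[0.4497 0.1143]
 [0.4595 0.1418]
 [0.5012 0.1264]
 [0.4909 0.0985]] [0.4753372  0.12025338]
-20.535402056210764
B [0.4753 0.1202 5.9283] yaw deg 159.66543191241215 maxres [[-0.7, -0.1], [0.4, 0.5], [0.3, -0.2], [-0.1, -0.2]]
clk 1.75 pos [0.477  0.1205 0.2013] rot [ 1.7999e+02 -2.0000e-02  1.6130e+02] w 0.0854 F [ 0.19 -1.43  0.67] q [-0.46  0.35  0.12  1.98 -0.06  0.81  0.93]
shift(cm) cur frame [-0.08 -0.24 15.03] after-turn frame [-0.08 -0.24 15.03] turn deg [ 0.01 -0.02  0.8 ]
```

Request:
{"method": "servo_tool", "body": {
  "rows": [
    [[-0.1,-0.1,2.5,0,0,1],[0,0,4,0,0,0],[0,0,4,0,0,0],[0,0,3,0,0,0],[0,0,1.5,0,0,0]]
  ]
}}

```text
clock: 2.38
position: [0.4773, 0.119, 0.0501]
tool_rot: [-3.141, -0.001, 2.798]
force: [-0.0, 0.4, 0.5]
grip_width: 0.0854
```

Request:
{"method": "servo_tool", "body": {
  "rows": [
    [[0,0,0,0,0,0],[0,0,0,0,0,0]]
  ]
}}

```text
clock: 2.62
position: [0.4786, 0.1186, 0.0523]
tool_rot: [3.141, 0.001, 2.796]
force: [0.3, 0.2, 0.6]
grip_width: 0.0856
```

```bash
python3 p.py 0.4765 0.119 0.051 160.2
```

```text
clk 2.62 pos [0.4786 0.1186 0.0523] rot [1.7995e+02 6.0000e-02 1.6023e+02] w 0.0856 F [0.25 0.23 0.57] q [-0.42  0.61  0.08  2.08 -0.1   0.46  0.96]
shift(cm) cur frame [ 0.21 -0.03  0.13] after-turn frame [ 0.21 -0.03  0.13] turn deg [0.05 0.06 0.03]
```

Request:
{"method": "servo_tool", "body": {
  "rows": [
    [[0.2,0,0.1,0,0,0],[0,0,0,0,0,0],[0,0,0,0,0,0],[0,0,0,0,0,0],[0,0,0,0,0,0]]
  ],
  "grip": -1,
  "squeeze": 60
}}

```text
clock: 3.25
position: [0.4764, 0.1189, 0.0506]
tool_rot: [3.141, 0.0, 2.796]
force: [-0.4, 0.2, 6.6]
grip_width: 0.0293
```

Request:
{"method": "servo_tool", "body": {
  "rows": [
    [[0,0,0,0,0,0],[0,0,0,0,0,0],[0,0,0,0,0,0]]
  ]
}}

```text
clock: 3.62
position: [0.4764, 0.1189, 0.0506]
tool_rot: [3.141, 0.0, 2.796]
force: [-0.3, -0.1, 6.4]
grip_width: 0.03
```

Request:
{"method": "servo_tool", "body": {
  "rows": [
    [[0,0,-0.7,0,0,0],[0,0,-0.8,0,0,0],[0,0,-0.5,0,0,0],[0,0,0,0,0,0],[0,0,0,0,0,0]]
  ]
}}

```text
clock: 4.25
position: [0.4762, 0.1189, 0.0702]
tool_rot: [-3.142, -0.0, 2.796]
force: [-0.5, -0.4, -2.6]
grip_width: 0.0296
```

Request:
{"method": "servo_tool", "body": {
  "rows": [
    [[0,0,0,0,0,0],[0,0,0,0,0,0],[0,0,0,0,0,0]]
  ]
}}

```text
clock: 4.62
position: [0.4762, 0.1188, 0.0702]
tool_rot: [-3.141, -0.0, 2.796]
force: [0.4, 0.5, -3.6]
grip_width: 0.0296
```

```bash
python3 p.py 0.477 0.118 0.051 161.0;python3 - <<'E'
from h import *
for i in range(6):
    snap('side','side1.png'); o=bot.observe(); print(o['clock'],np.round(o['force'],2),np.round(o['moment'],3),np.round(o['position'],4))
import cv2
cv2.imwrite('pics/side1c.png',cv2.resize(cv2.imread('pics/side1.png')[130:290,240:400],None,fx=3.5,fy=3.5,interpolation=cv2.INTER_CUBIC))
E
```

```text
clk 4.62 pos [0.4762 0.1188 0.0702] rot [-1.7999e+02 -1.0000e-02  1.6021e+02] w 0.0296 F [ 0.4   0.54 -3.57] q [-0.43  0.57  0.08  2.08 -0.09  0.5   0.95]
shift(cm) cur frame [-0.11 -0.05  1.92] after-turn frame [-0.1  -0.05  1.92] turn deg [-0.01 -0.01 -0.79]
4.675 [ 0.12 -0.2  -2.84] [ 0.017  0.019 -0.013] [0.4762 0.1188 0.0702]
4.725 [ 0.75 -0.05 -3.27] [-0.054  0.021  0.012] [0.4762 0.1189 0.0703]
4.775 [-0.04  0.41 -3.12] [-0.052 -0.032  0.024] [0.4762 0.1188 0.0703]
4.825 [ 0.79 -0.35 -2.93] [ 0.019 -0.04   0.005] [0.4762 0.1188 0.0703]
4.875 [ 0.03  0.59 -2.52] [-0.021 -0.071 -0.01 ] [0.4762 0.1189 0.0703]
4.925 [ 0.13  0.39 -2.41] [-0.007  0.033 -0.05 ] [0.4762 0.1189 0.0703]
```

View pics/side1c.png

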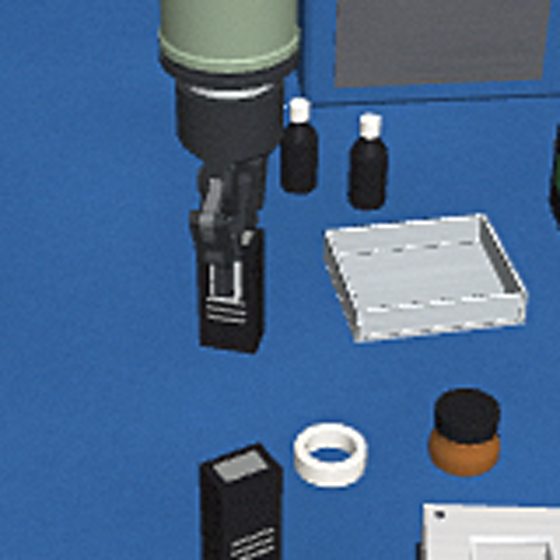

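B weighs about 3.0–3.5 N, so it should be the full one. Next I'll carry it above the dock.

```bash
python3 p.py 0.6345 -0.1633 0.15 172
```

```text
clk 4.92 pos [0.4762 0.1189 0.0703] rot [-180.     -0.    160.21] w 0.0294 F [ 0.13  0.39 -2.41] q [-0.43  0.57  0.08  2.08 -0.09  0.5   0.95]
shift(cm) cur frame [-24.45 -21.19  -7.97] after-turn frame [-19.6  -25.74  -7.97] turn deg [ -0.    -0.   -11.79]
```

Request:
{"method": "servo_tool", "body": {
  "rows": [
    [[0,0,-1.5,0,0,-2],[0,0,-2.5,0,0,-5],[0,0,-2.5,0,0,-4.8],[-0.8,-1,-1.2,0,0,0],[-1.8,-2.4,-0.3,0,0,0]]
  ]
}}

```text
clock: 5.55
position: [0.4979, 0.0814, 0.1515]
tool_rot: [3.141, 0.001, 3.002]
force: [0.6, 0.0, -3.5]
grip_width: 0.0293
```

Request:
{"method": "servo_tool", "body": {
  "rows": [
    [[-2.5,-3.3,0,0,0,0],[-2.7,-3.5,0,0,0,0],[-2.7,-3.5,0,0,0,0],[-2.7,-3.5,0,0,0,0],[-2.5,-3.3,0,0,0,0]]
  ]
}}

```text
clock: 6.18
position: [0.6036, -0.1086, 0.1503]
tool_rot: [-3.141, -0.0, 3.0]
force: [-0.4, 0.4, -3.5]
grip_width: 0.0294
```

Request:
{"method": "servo_tool", "body": {
  "rows": [
    [[-2.1,-2.8,0,0,0,0],[-1.3,-1.7,0,0,0,0],[-0.5,-0.7,0,0,0,0],[0,0,0,0,0,0],[0,0,0,0,0,0]]
  ]
}}

```text
clock: 6.8
position: [0.6343, -0.1619, 0.1503]
tool_rot: [3.141, -0.0, 3.003]
force: [-0.9, 0.5, -3.6]
grip_width: 0.0293
```

Request:
{"method": "servo_tool", "body": {
  "rows": [
    [[0,0,0,0,0,0],[0,0,0,0,0,0]]
  ]
}}

```text
clock: 7.05
position: [0.6345, -0.1625, 0.1504]
tool_rot: [3.142, 0.0, 3.003]
force: [0.8, -0.0, -3.6]
grip_width: 0.0294
```

```bash
python3 p.py 0.6345 -0.1633 0.15 172; python3 w.py w3.png
```

```text
clk 7.05 pos [ 0.6345 -0.1625  0.1504] rot [180.     0.   172.04] w 0.0294 F [ 0.76 -0.02 -3.59] q [ 0.12  0.66  0.07  1.59 -0.05  0.9   1.64]
shift(cm) cur frame [-0.01 -0.08  0.04] after-turn frame [-0.01 -0.08  0.04] turn deg [0.   0.   0.04]
[ 0.55418184 -0.1516145   0.29277139] 351.0547973838693
```

View pics/w3.png

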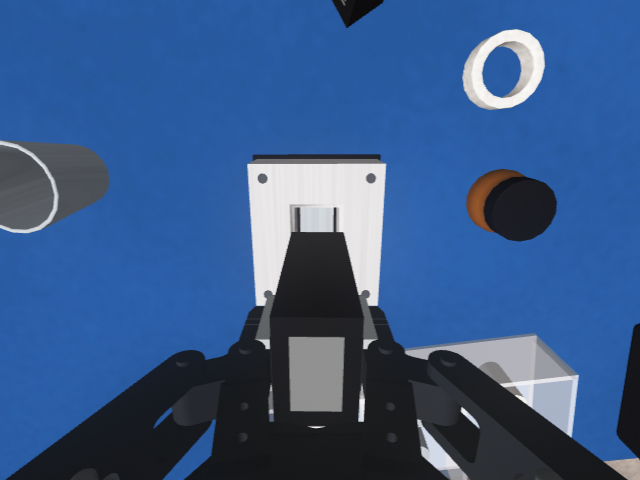

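```bash
python3 - <<'E'
import cv2
cv2.imwrite('pics/w3c.png',cv2.resize(cv2.imread('pics/w3.png')[145:325,230:400],None,fx=3.3,fy=3.3,interpolation=cv2.INTER_CUBIC))
cv2.imwrite('pics/w3d.png',cv2.resize(cv2.imread('pics/w3.png')[195:245,280:360],None,fx=10,fy=10,interpolation=cv2.INTER_CUBIC))
E
```

```text
(no output)
```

View pics/w3c.png

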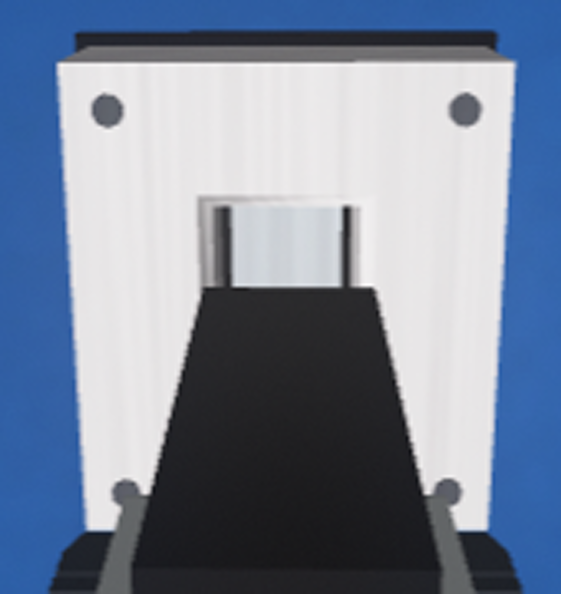

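View pics/w3d.png

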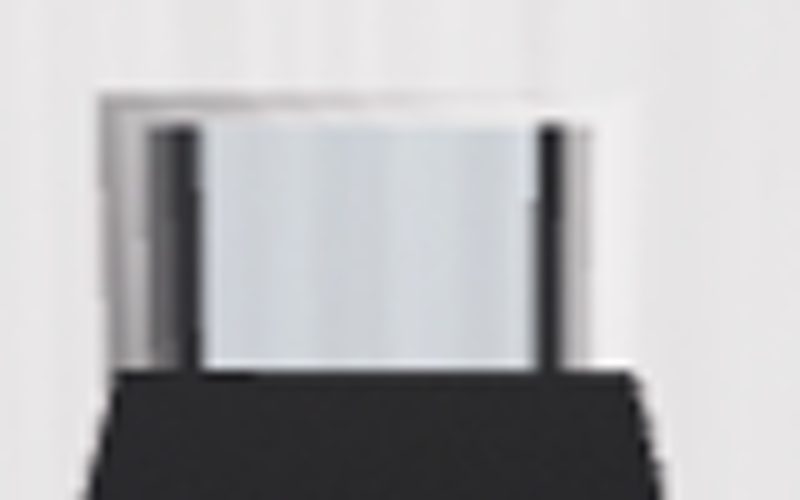

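```bash
python3 - <<'E'
from m import *
d=dict(np.load('pics/w3.png.npz'))
f=full([(58,62),(516,62)],(230,145),3.3); P=[ray(d,*p,.045)[:2] for p in f]
# front edge: left image = ? 
print('dock front',np.round(P,4),np.linalg.norm(P[1]-P[0]))
def back(P,L):
    e=(P[1]-P[0])/np.linalg.norm(P[1]-P[0]); n=np.array([-e[1],e[0]]); n=n if n[0]>0 else -n
    print('  centre',np.round((P[0]+P[1])/2+n*L/2,4),'yaw',np.degrees(np.arctan2(n[1],n[0])))
back(P,.110)
for pts,L,w in(([(100,95),(640,95)],.053,'chamf'),):
    m=full(pts,(280,195),10); Q=[ray(d,*p,.045)[:2] for p in m]; print(w,np.round(Q,4),np.linalg.norm(Q[1]-Q[0])); back(Q,L)
b=full([(118,370),(632,370)],(280,195),10); Q=[ray(d,*p,.0998)[:2] for p in b]; print('mag foot',np.round(Q,4),np.linalg.norm(Q[1]-Q[0])); back(Q,.044)
i=full([(150,127),(592,127)],(280,195),10); Q=[ray(d,*p,.042)[:2] for p in i]; print('inner',np.round(Q,4),np.linalg.norm(Q[1]-Q[0])); back(Q,.047)
b=full([(133,570),(440,570)],(230,145),3.3); Q=[ray(d,*p,.1948)[:2] for p in b]; print('mag top',np.round(Q,4),np.linalg.norm(Q[1]-Q[0])); back(Q,.044)
c=full([(200,127),(540,127)],(280,195),10)
for z in (.031,.028,.025): Q=[ray(d,*p,z)[:2] for p in c]; print('carr',z,np.linalg.norm(Q[1]-Q[0]))
print(bot.observe()['position'])
E
```

```text
dock front [[ 0.572  -0.2022]
 [ 0.5853 -0.1071]] 0.09603605219249584
  centre [ 0.6331 -0.1623] yaw -7.930038691845522
chamf [[ 0.6043 -0.1778]
 [ 0.6096 -0.1395]] 0.038751175891454256
  centre [ 0.6332 -0.1623] yaw -7.92907626570223
mag foot [[ 0.6092 -0.1736]
 [ 0.6132 -0.1444]] 0.02946707534736261
  centre [ 0.633 -0.162] yaw -7.928382983275291
inner [[ 0.6077 -0.1749]
 [ 0.6122 -0.143 ]] 0.03219664694191017
  centre [ 0.6332 -0.1622] yaw -7.928997387551108
mag top [[ 0.6091 -0.174 ]
 [ 0.6132 -0.1449]] 0.02944348735490277
  centre [ 0.633  -0.1625] yaw -7.925969545946108
carr 0.031 0.02585303423653263
carr 0.028 0.026149319867740058
carr 0.025 0.026445605498947415
[ 0.6345653  -0.16257712  0.15040888]
```

The magazine foot at (0.633,-0.162) and the mouth at (0.633,-0.162) agree to 0.3 mm. I'll descend.

Request:
{"method": "servo_tool", "body": {
  "rows": [
    [[0,0,1,0,0,0],[0,0,1.5,0,0,0],[0,0,1.3,0,0,0],[0,0,0.8,0,0,0],[0,0,0.3,0,0,0]]
  ]
}}

```text
clock: 7.72
position: [0.6344, -0.1629, 0.1005]
tool_rot: [3.142, -0.001, 3.002]
force: [0.0, 0.3, -2.7]
grip_width: 0.0294
```

Request:
{"method": "servo_tool", "body": {
  "rows": [
    [[0,0,0,0,0,0],[0,0,0.3,0,0,0],[0,0,0.3,0,0,0],[0,0,0.3,0,0,0],[0,0,0,0,0,0]]
  ]
}}

```text
clock: 8.35
position: [0.6344, -0.1629, 0.092]
tool_rot: [3.142, -0.0, 3.002]
force: [-0.2, 0.9, -2.8]
grip_width: 0.0293
```

```bash
python3 p.py 0.6345 -0.1625 0.0816 172
```

```text
clk 8.35 pos [ 0.6344 -0.1629  0.092 ] rot [ 1.8000e+02 -3.0000e-02  1.7201e+02] w 0.0293 F [-0.21  0.9  -2.82] q [ 0.12  0.73  0.06  1.62 -0.06  0.79  1.64]
shift(cm) cur frame [-0.    0.04  1.04] after-turn frame [-0.    0.04  1.04] turn deg [ 0.   -0.03  0.01]
```

Request:
{"method": "servo_tool", "body": {
  "rows": [
    [[0,0,0.3,0,0,0],[0,0,0.3,0,0,0],[0,0,0.2,0,0,0],[0,0,0,0,0,0]]
  ]
}}

```text
clock: 8.85
position: [0.6345, -0.1629, 0.0841]
tool_rot: [-3.142, -0.0, 3.002]
force: [-0.0, -0.3, -3.1]
grip_width: 0.0294
```

Request:
{"method": "servo_tool", "body": {
  "rows": [
    [[0,0,0.2,0,0,0],[0,0,0.2,0,0,0],[0,0,0,0,0,0]]
  ]
}}

```text
clock: 9.22
position: [0.6345, -0.1629, 0.0801]
tool_rot: [3.142, -0.0, 3.002]
force: [-0.0, 0.5, -3.6]
grip_width: 0.0292
```

Request:
{"method": "servo_tool", "body": {
  "rows": [
    [[0,0,0.1,0,0,0],[0,0,0.1,0,0,0],[0,0,0,0,0,0]]
  ]
}}

```text
clock: 9.6
position: [0.6345, -0.1629, 0.0782]
tool_rot: [-3.142, -0.0, 3.002]
force: [0.7, -0.6, -2.9]
grip_width: 0.0292
```

Request:
{"method": "servo_tool", "body": {
  "rows": [
    [[0,0,0.1,0,0,0],[0,0,0.1,0,0,0],[0,0,0,0,0,0]]
  ]
}}

```text
clock: 9.98
position: [0.6345, -0.1629, 0.0762]
tool_rot: [-3.142, -0.0, 3.002]
force: [0.6, 0.6, -2.8]
grip_width: 0.0295
```

Request:
{"method": "servo_tool", "body": {
  "rows": [
    [[0,0,0.1,0,0,0],[0,0,0.1,0,0,0],[0,0,0,0,0,0]]
  ]
}}

```text
clock: 10.35
position: [0.6347, -0.1629, 0.0745]
tool_rot: [-3.142, 0.0, 3.002]
force: [-1.6, 1.0, 3.0]
grip_width: 0.0296
```

Request:
{"method": "servo_tool", "body": {
  "rows": [
    [[0,0,0.1,0,0,0],[0,0,0.1,0,0,0],[0,0,0,0,0,0]]
  ]
}}

```text
clock: 10.72
position: [0.6346, -0.1629, 0.0722]
tool_rot: [-3.142, 0.0, 3.002]
force: [-0.8, 1.1, 2.0]
grip_width: 0.0294
```

Request:
{"method": "servo_tool", "body": {
  "rows": [
    [[0,0,0.1,0,0,0],[0,0,0.1,0,0,0],[0,0,0,0,0,0]]
  ]
}}

```text
clock: 11.1
position: [0.6346, -0.163, 0.0702]
tool_rot: [-3.142, 0.0, 3.002]
force: [0.9, 0.7, 1.3]
grip_width: 0.0293
```

Request:
{"method": "servo_tool", "body": {
  "rows": [
    [[0,0,0.1,0,0,0],[0,0,0.1,0,0,0],[0,0,0,0,0,0]]
  ]
}}

```text
clock: 11.48
position: [0.6346, -0.1629, 0.0682]
tool_rot: [-3.142, 0.0, 3.002]
force: [-0.2, 1.1, 1.7]
grip_width: 0.0292
```

Request:
{"method": "servo_tool", "body": {
  "rows": [
    [[0,0,0.1,0,0,0],[0,0,0,0,0,0]]
  ]
}}

```text
clock: 11.72
position: [0.6347, -0.1629, 0.0677]
tool_rot: [3.142, 0.0, 3.002]
force: [-2.3, 1.4, 8.4]
grip_width: 0.0298
```

Request:
{"method": "servo_tool", "body": {
  "rows": [
    [[0,0,0.1,0,0,0],[0,0,0,0,0,0]]
  ]
}}

```text
clock: 11.98
position: [0.6349, -0.1629, 0.0675]
tool_rot: [3.142, 0.001, 3.002]
force: [-6.0, 2.5, 22.8]
grip_width: 0.0297
```

Request:
{"method": "servo_tool", "body": {
  "rows": [
    [[0,0,0.05,0,0,0],[0,0,0,0,0,0]]
  ]
}}

```text
clock: 12.22
position: [0.6349, -0.163, 0.0675]
tool_rot: [3.141, 0.001, 3.002]
force: [-8.5, 3.4, 30.1]
grip_width: 0.0292
```

Request:
{"method": "servo_tool", "body": {
  "rows": [
    [[0,0,-0.13,0,0,0],[0,0,0,0,0,0],[0,0,0,0,0,0]]
  ]
}}

```text
clock: 12.6
position: [0.6347, -0.1629, 0.0676]
tool_rot: [3.142, 0.0, 3.002]
force: [-2.9, 1.8, 13.2]
grip_width: 0.0296
```

Request:
{"method": "servo_tool", "body": {
  "rows": [
    [[0,0,0,0,0,0],[0,0,0,0,0,0],[0,0,0,0,0,0],[0,0,0,0,0,0]]
  ],
  "grip": 1
}}

```text
clock: 13.1
position: [0.6345, -0.1629, 0.067]
tool_rot: [-3.142, -0.0, 3.002]
force: [1.1, -0.4, -1.0]
grip_width: 0.0853
```

Request:
{"method": "servo_tool", "body": {
  "rows": [
    [[0,0,-1,0,0,0],[0,0,-3,0,0,0],[0,0,-3,0,0,0],[0,0,-1,0,0,0],[0,0,0,0,0,0]]
  ]
}}

```text
clock: 13.72
position: [0.6348, -0.1629, 0.1477]
tool_rot: [-3.142, 0.001, 3.002]
force: [-1.6, -0.8, 0.3]
grip_width: 0.0853
```

```bash
python3 p.py 0.6345 -0.1625 0.0816 172; python3 w.py w4.png; python3 - <<'E'
from h import *
snap('scene','sc4.png'); snap('side','sd4.png')
def c(f,o,x,y,w,h,s):
    cv2.imwrite('pics/'+o,cv2.resize(cv2.imread('pics/'+f)[y:y+h,x:x+w],None,fx=s,fy=s,interpolation=cv2.INTER_CUBIC))
c('sc4.png','sc4c.png',240,240,120,140,4)
c('sd4.png','sd4c.png',340,210,90,120,5)
E
```

```text
clk 13.72 pos [ 0.6348 -0.1629  0.1477] rot [-1.8000e+02  6.0000e-02  1.7201e+02] w 0.0853 F [-1.55 -0.83  0.31] q [ 0.12  0.66  0.07  1.59 -0.05  0.89  1.64]
shift(cm) cur frame [0.04 0.04 6.61] after-turn frame [0.03 0.04 6.61] turn deg [-0.    0.06  0.01]
[ 0.55430308 -0.15200742  0.28991643] 351.0547973838693
```

View pics/w4.png

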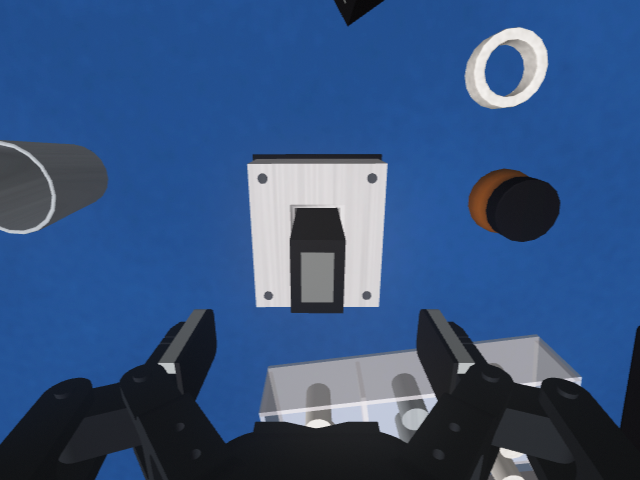

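View pics/sc4c.png

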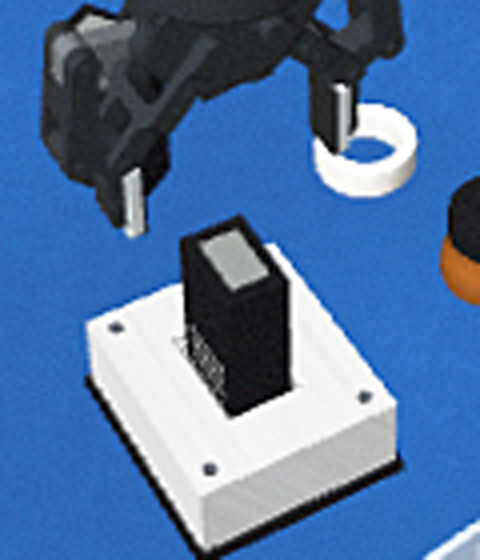

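View pics/sd4c.png

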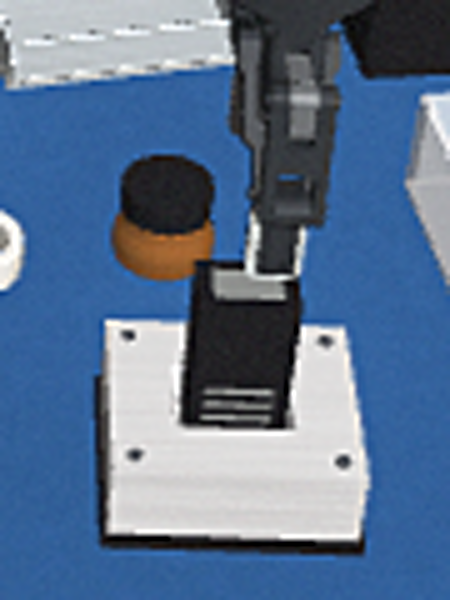

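Magazine B stands upright in the pocket, with its top at about (317,280) in the wrist view. I'll press on top with shut fingers to rule out a jam against the pocket wall.

Request:
{"method": "servo_tool", "body": {
  "rows": [
    [[0.15,0,0,0,0,0],[0,0,1,0,0,0],[0,0,1,0,0,0],[0,0,0.4,0,0,0],[0,0,0,0,0,0]]
  ],
  "grip": -1
}}

```text
clock: 14.5
position: [0.6329, -0.1627, 0.1226]
tool_rot: [3.142, -0.001, 3.002]
force: [0.4, 0.0, 0.5]
grip_width: 0.0003
```

Request:
{"method": "servo_tool", "body": {
  "rows": [
    [[0,0,0.4,0,0,0],[0,0,0.3,0,0,0],[0,0,0,0,0,0]]
  ]
}}

```text
clock: 14.88
position: [0.633, -0.1627, 0.1159]
tool_rot: [-3.142, -0.0, 3.002]
force: [-0.3, 0.2, 0.3]
grip_width: 0.0002
```

Request:
{"method": "servo_tool", "body": {
  "rows": [
    [[0,0,0.2,0,0,0],[0,0,0,0,0,0]]
  ]
}}

```text
clock: 15.12
position: [0.633, -0.1627, 0.114]
tool_rot: [-3.142, -0.0, 3.002]
force: [0.8, -0.1, -0.6]
grip_width: 0.0001
```

Request:
{"method": "servo_tool", "body": {
  "rows": [
    [[0,0,0.1,0,0,0],[0,0,0,0,0,0]]
  ]
}}

```text
clock: 15.38
position: [0.6331, -0.1627, 0.113]
tool_rot: [-3.142, -0.0, 3.002]
force: [-0.3, -0.8, 0.5]
grip_width: -0.0003
```

Request:
{"method": "servo_tool", "body": {
  "rows": [
    [[0,0,0.1,0,0,0],[0,0,0,0,0,0]]
  ]
}}

```text
clock: 15.62
position: [0.6333, -0.1628, 0.1123]
tool_rot: [-3.142, 0.0, 3.002]
force: [0.4, -0.4, 2.0]
grip_width: 0.0
```

Request:
{"method": "servo_tool", "body": {
  "rows": [
    [[0,0,0.1,0,0,0],[0,0,0,0,0,0]]
  ]
}}

```text
clock: 15.88
position: [0.6337, -0.1629, 0.1122]
tool_rot: [-3.142, 0.002, 3.002]
force: [-1.5, 0.4, 13.1]
grip_width: -0.0005
```

Request:
{"method": "servo_tool", "body": {
  "rows": [
    [[0,0,0.1,0,0,0],[0,0,0,0,0,0]]
  ]
}}

```text
clock: 16.12
position: [0.6342, -0.163, 0.1121]
tool_rot: [-3.141, 0.003, 3.002]
force: [-3.7, 1.2, 23.8]
grip_width: -0.0003
```

It is rigid at the predicted height (0.112 m) under 24 N, so it is home. Now for magazine A.

Request:
{"method": "servo_tool", "body": {
  "rows": [
    [[0,0,-0.5,0,0,0],[0,0,-2,0,0,0],[0,0,-3,0,0,-4],[0,0,-2.5,0,0,-9],[0,0,-1,0,0,-9]]
  ]
}}

```text
clock: 16.75
position: [0.6337, -0.1629, 0.2029]
tool_rot: [-3.14, 0.002, -2.892]
force: [0.0, -0.5, -0.0]
grip_width: -0.0
```

Request:
{"method": "servo_tool", "body": {
  "rows": [
    [[0,0,0,0,0,-9.5],[0,0,0,0,0,0]]
  ],
  "grip": 1
}}

```text
clock: 17.0
position: [0.6331, -0.163, 0.2011]
tool_rot: [-3.141, 0.001, -2.733]
force: [0.1, 0.3, 0.1]
grip_width: 0.0355
```

```bash
python3 p.py 0.467 -0.117 0.2 203.5
```

```text
clk 17.0 pos [ 0.6331 -0.163   0.2011] rot [-1.7998e+02  4.0000e-02 -1.5656e+02] w 0.0355 F [0.06 0.29 0.07] q [ 0.21  0.6  -0.07  1.55  0.05  1.    2.1 ]
shift(cm) cur frame [13.41 10.83  0.1 ] after-turn frame [13.4  10.84  0.11] turn deg [-0.02  0.04 -0.06]
```

Request:
{"method": "servo_tool", "body": {
  "rows": [
    [[1,0.8,0,0,0,0],[2.8,2.3,0,0,0,0],[3.5,2.8,0,0,0,0],[3.3,2.7,0,0,0,0],[2.0,1.6,0,0,0,0]]
  ]
}}

```text
clock: 17.62
position: [0.4742, -0.1188, 0.2003]
tool_rot: [3.141, -0.001, -2.734]
force: [1.0, -0.5, 0.3]
grip_width: 0.0854
```

Request:
{"method": "servo_tool", "body": {
  "rows": [
    [[0.8,0.6,0,0,0,0],[0,0,0,0,0,0],[0,0,0,0,0,0],[0,0,0,0,0,0]]
  ]
}}

```text
clock: 18.12
position: [0.4676, -0.1172, 0.1999]
tool_rot: [3.142, -0.0, -2.732]
force: [0.3, 0.2, -0.2]
grip_width: 0.0854
```

```bash
python3 w.py w5.png; python3 p.py 0.467 -0.117 0.051 203.5;  python3 - <<'E'
import cv2
cv2.imwrite('pics/w5c.png',cv2.resize(cv2.imread('pics/w5.png')[170:290,260:380],None,fx=5,fy=5,interpolation=cv2.INTER_CUBIC))
E
```

```text
[ 0.3931951  -0.14974206  0.34225233] 351.0547973838693
clk 18.18 pos [ 0.4675 -0.1172  0.1999] rot [ 1.7999e+02 -1.0000e-02 -1.5651e+02] w 0.0855 F [-1.11  0.21  0.64] q [ 0.19  0.34 -0.09  2.    0.04  0.81  2.06]
shift(cm) cur frame [ 0.03  0.04 14.89] after-turn frame [ 0.04  0.04 14.89] turn deg [ 0.01 -0.01 -0.01]
```

View pics/w5c.png

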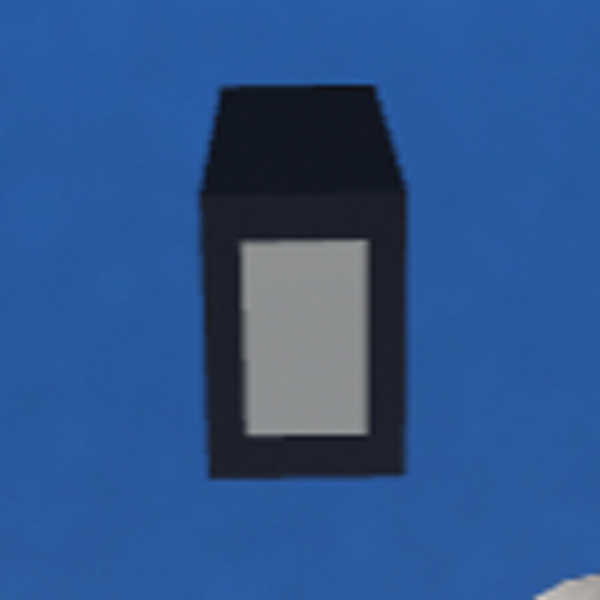

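Magazine A is centred and square between the jaws: its top face centre is at about column 321. I'll descend, grip and weigh it.

Request:
{"method": "servo_tool", "body": {
  "rows": [
    [[0.1,0.05,2.5,0,0,0],[0.1,0,4,0,0,0],[0,0,4,0,0,0],[0,0,3,0,0,0],[0,0,1.4,0,0,0]]
  ]
}}

```text
clock: 18.8
position: [0.4647, -0.1174, 0.0496]
tool_rot: [3.141, -0.002, -2.731]
force: [0.5, 1.1, 0.1]
grip_width: 0.0854
```

Request:
{"method": "servo_tool", "body": {
  "rows": [
    [[0,0,0,0,0,0],[0,0,0,0,0,0]]
  ]
}}

```text
clock: 19.05
position: [0.4657, -0.1176, 0.052]
tool_rot: [-3.141, 0.001, -2.731]
force: [0.3, -0.0, -0.0]
grip_width: 0.085
```

Request:
{"method": "servo_tool", "body": {
  "rows": [
    [[0,0,0,0,0,0],[0,0,0,0,0,0],[0,0,0,0,0,0],[0,0,0,0,0,0],[0,0,0,0,0,0]]
  ],
  "grip": -1,
  "squeeze": 50
}}

```text
clock: 19.68
position: [0.4651, -0.1175, 0.0511]
tool_rot: [-3.142, 0.0, -2.731]
force: [0.5, 0.4, 0.6]
grip_width: 0.0294
```

Request:
{"method": "servo_tool", "body": {
  "rows": [
    [[0,0,0,0,0,0],[0,0,-0.5,0,0,0],[0,0,-0.8,0,0,0],[0,0,-0.5,0,0,0],[0,0,0,0,0,0]]
  ]
}}

```text
clock: 20.3
position: [0.4654, -0.1175, 0.0696]
tool_rot: [-3.141, 0.001, -2.731]
force: [0.4, -0.6, -0.7]
grip_width: 0.0297
```

Request:
{"method": "servo_tool", "body": {
  "rows": [
    [[0,0,0,0,0,0],[0,0,0,0,0,0]]
  ]
}}

```text
clock: 20.55
position: [0.465, -0.1175, 0.0689]
tool_rot: [3.141, -0.0, -2.731]
force: [-0.8, 0.4, -0.5]
grip_width: 0.0296
```

```bash
python3 - <<'E'
from h import *
for i in range(5):
    snap('side','side6.png'); o=bot.observe(); print(o['clock'],np.round(o['force'],2))
E
python3 p.py 0.639 0.1945 0.12 185
```

```text
20.6 [-0.56  0.28 -0.3 ]
20.65 [-0.67  0.03 -1.19]
20.7 [-0.61 -0.4  -0.98]
20.75 [-0.32 -0.15 -0.92]
20.8 [ 0.63 -0.05 -0.72]
clk 20.8 pos [ 0.465  -0.1175  0.069 ] rot [ 1.800e+02 -1.000e-02 -1.565e+02] w 0.0294 F [ 0.63 -0.05 -0.72] q [ 0.18  0.56 -0.07  2.1   0.08  0.49  2.03]
shift(cm) cur frame [-28.39  21.67  -5.1 ] after-turn frame [-20.05  29.56  -5.1 ] turn deg [ 0.00e+00 -1.00e-02  1.85e+01]
```

A weighs about 0.8 N, so it is the spent one, which agrees with B being full. Next I'll carry it to the tray.

Request:
{"method": "servo_tool", "body": {
  "rows": [
    [[0,0,-1.5,0,0,4],[0,0,-2.5,0,0,7.5],[0,0,-1.5,0,0,7],[-0.6,0.9,-0.5,0,0,0],[-1.7,2.6,0,0,0,0]]
  ]
}}

```text
clock: 21.42
position: [0.4852, -0.0806, 0.1292]
tool_rot: [-3.141, 0.0, -3.053]
force: [0.9, 0.1, -1.0]
grip_width: 0.0294
```

Request:
{"method": "servo_tool", "body": {
  "rows": [
    [[-2.4,3.6,0,0,0,0],[-2.7,4,0,0,0,0],[-2.7,4,0,0,0,0],[-2.7,4,0,0,0,0],[-2.5,3.6,0,0,0,0]]
  ]
}}

```text
clock: 22.05
position: [0.598, 0.1246, 0.1283]
tool_rot: [3.141, -0.001, -3.05]
force: [-0.2, -0.9, -0.9]
grip_width: 0.0296
```

Request:
{"method": "servo_tool", "body": {
  "rows": [
    [[-2.2,3.2,0,0,0,0],[-1.6,2.4,0,0,0,0],[-0.8,1.1,0,0,0,0],[0,0,0,0,0,0],[0,0,0,0,0,0]]
  ]
}}

```text
clock: 22.68
position: [0.6374, 0.1915, 0.1289]
tool_rot: [-3.141, -0.001, -3.055]
force: [-0.2, -0.3, 0.1]
grip_width: 0.0295
```

```bash
python3 p.py 0.638 0.1945 0.056 185; python3 w.py w6.png
```

```text
clk 22.68 pos [0.6374 0.1915 0.1289] rot [-1.7996e+02 -3.0000e-02 -1.7502e+02] w 0.0295 F [-0.23 -0.26  0.06] q [-0.39  0.7   0.02  1.57 -0.02  0.87  1.29]
shift(cm) cur frame [-0.09  0.3   7.29] after-turn frame [-0.09  0.3   7.29] turn deg [-0.04 -0.03 -0.02]
[0.55660617 0.18423455 0.27131708] 351.0547973838693
```

View pics/w6.png

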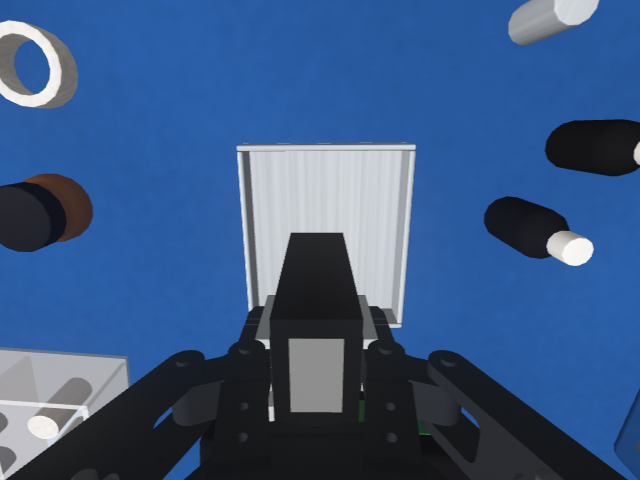

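The magazine is over the tray (rim 238–415 columns), about 3 mm off centre, and clear of the bottles. I'll lower it.

Request:
{"method": "servo_tool", "body": {
  "rows": [
    [[0,0.2,1,0,0,0],[0,0,2,0,0,0],[0,0,2,0,0,0],[0,0,1.2,0,0,0],[0,0,0.5,0,0,0]]
  ]
}}

```text
clock: 23.35
position: [0.6371, 0.1946, 0.0609]
tool_rot: [-3.141, -0.001, -3.054]
force: [-0.7, -0.2, -0.5]
grip_width: 0.0296
```

Request:
{"method": "servo_tool", "body": {
  "rows": [
    [[0,0,0,0,0,0],[0,0,0.2,0,0,0],[0,0,0.2,0,0,0],[0,0,0,0,0,0]]
  ]
}}

```text
clock: 23.85
position: [0.6375, 0.1948, 0.0582]
tool_rot: [3.142, 0.0, -3.054]
force: [0.2, -0.1, -1.1]
grip_width: 0.0296
```

Request:
{"method": "servo_tool", "body": {
  "rows": [
    [[0,0,0.1,0,0,0],[0,0,0,0,0,0]]
  ]
}}

```text
clock: 24.1
position: [0.6375, 0.1948, 0.0571]
tool_rot: [-3.142, -0.0, -3.054]
force: [0.5, 0.2, -0.1]
grip_width: 0.0293
```

Request:
{"method": "servo_tool", "body": {
  "rows": [
    [[0,0,0.1,0,0,0],[0,0,0,0,0,0]]
  ]
}}

```text
clock: 24.35
position: [0.6375, 0.1947, 0.056]
tool_rot: [-3.142, -0.0, -3.054]
force: [0.4, 1.1, -1.3]
grip_width: 0.0295
```

Request:
{"method": "servo_tool", "body": {
  "rows": [
    [[0,0,0.1,0,0,0],[0,0,0,0,0,0]]
  ]
}}

```text
clock: 24.6
position: [0.6376, 0.1948, 0.0552]
tool_rot: [-3.142, 0.0, -3.054]
force: [-0.6, 0.5, 0.9]
grip_width: 0.0294
```

Request:
{"method": "servo_tool", "body": {
  "rows": [
    [[0,0,0.1,0,0,0],[0,0,0,0,0,0]]
  ]
}}

```text
clock: 24.85
position: [0.6376, 0.1949, 0.0551]
tool_rot: [3.141, 0.0, -3.054]
force: [-6.3, -1.3, 16.3]
grip_width: 0.0296
```

Contact with the tray floor is at the expected height (0.055 m). I'll release and retreat straight up.

Request:
{"method": "servo_tool", "body": {
  "rows": [
    [[0,0,-0.08,0,0,0],[0,0,0,0,0,0]]
  ]
}}

```text
clock: 25.1
position: [0.6376, 0.1948, 0.0552]
tool_rot: [3.142, 0.0, -3.054]
force: [-2.0, -0.2, 7.2]
grip_width: 0.0292
```

Request:
{"method": "servo_tool", "body": {
  "rows": [
    [[0,0,0,0,0,0],[0,0,0,0,0,0],[0,0,0,0,0,0],[0,0,0,0,0,0]]
  ],
  "grip": 1
}}

```text
clock: 25.6
position: [0.6375, 0.1948, 0.0548]
tool_rot: [-3.142, -0.0, -3.054]
force: [-0.2, -0.5, 0.0]
grip_width: 0.085
```

Request:
{"method": "servo_tool", "body": {
  "rows": [
    [[0,0,-1,0,0,0],[0,0,-3,0,0,0],[0,0,-4,0,0,0],[0,0,-4,0,0,0],[0,0,-2,0,0,0]]
  ]
}}

```text
clock: 26.22
position: [0.6382, 0.1949, 0.1981]
tool_rot: [3.141, 0.003, -3.054]
force: [0.0, -0.7, -1.4]
grip_width: 0.0852
```

Request:
{"method": "servo_tool", "body": {
  "rows": [
    [[5,0,0,0,0,0],[5,0,0,0,0,0],[3,0,0,0,0,0],[0,0,0,0,0,0],[0,0,0,0,0,0]]
  ]
}}

```text
clock: 26.85
position: [0.5088, 0.1836, 0.1956]
tool_rot: [3.141, 0.001, -3.054]
force: [1.0, -0.8, -0.1]
grip_width: 0.0852
```

```bash
python3 p.py 0.638 0.1945 0.056 185; python3 w.py w7.png; python3 - <<'E'
from h import *
snap('scene','sc7.png'); snap('side','sd7.png')
E
```

```text
clk 26.85 pos [0.5088 0.1836 0.1956] rot [ 1.7998e+02  7.0000e-02 -1.7500e+02] w 0.0852 F [ 0.97 -0.78 -0.07] q [-0.47  0.43  0.02  1.86 -0.01  0.85  1.21]
shift(cm) cur frame [-12.95  -0.05  13.97] after-turn frame [-12.97  -0.04  13.96] turn deg [0.02 0.07 0.  ]
[0.42781106 0.17617861 0.33778676] 351.0547973838693
```

View pics/sc7.png

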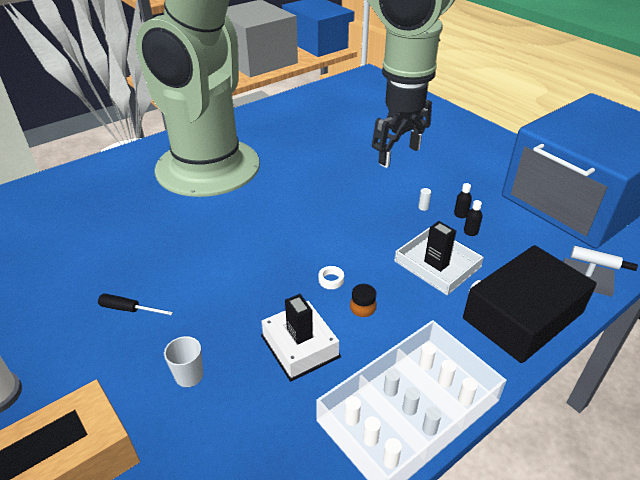

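View pics/sd7.png

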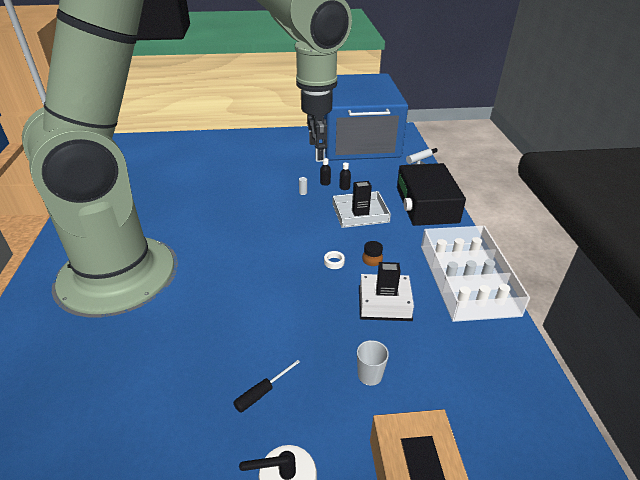

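Both magazines stand upright: B in the dock at about (299,318) in the scene view, A in the tray at about (440,247). The bystanders look where they were and the gripper is clear, so I'm handing in.

```bash
python3 -c "
from h import *
print(bot.observe()['clock'],bot.job_done())"
```

```text
the job is handed in; nothing more can be done
27.0 None
```

The job is handed in at 27.0 s: the full magazine is pressed home in the dock and the spent one stands in the returns tray. No verdict was reported.

- **Weights:** I lifted each magazine just clear. Magazine B pulled about 3 to 3.5 N, so it is the full one. Magazine A pulled about 0.8 N, so it is the spent one.
- **Full magazine (B):** It went into the dock pocket without touching the rim. I pressed it down until it stopped hard at about 30 N. A second push on its top with shut fingers gave no movement at 24 N, at the height I expected (0.112 m). Carrier travel from first contact measured only about 8 to 9 mm. That fits a carrier that started up to 2 mm down, but I could not read the joint directly.
- **Spent magazine (A):** I set it on the tray floor at the expected height, with a contact force of about 16 N, and then released it.
- **Last check:** The final scene and side pictures show both magazines upright, the gripper clear of them, and the bystanders apparently where they started. Nothing failed. The camera views disagreed by up to 3 to 4 mm on B's position, which the wrist view over the dock settled.

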